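# Vent the coffee jug and probe its temperature

## Task

Check the coffee on the breakfast table: first squeeze the red trigger on the grey jug's handle fully against the grip to let the steam out, hold it for a moment and let it spring back. Then take the red thermometer with the white dial out of the wooden rack and put its probe down the port in the middle of the jug's lid until its collar sits on the port, and let go. Do not disturb the other picks or tableware, do not let the thermometer drop and do not force it.

Things in the scene. Friction and masses are not known exactly. Their poses are not given: they have to be found in the camera images.
- jug: Grey jug, copper band, fixed. Origin: centre of underside. Body 110 mm wide up to z 81 mm, then a neck 78 mm wide, top at 139 mm. Handle on its -x side: black upright grip 20 x 22 mm, x -95 to -115 mm, z 33 to 128 mm, joined to the body only below z 45 mm, so the gap between them (40 mm, wider beside the neck) is open from above. A red trigger stands on the grip's outer (-x) side
- port (a point): Centre of the mouth of the probe port on the steel top of the jug's lid, on the jug's axis, 137 mm above the table; its axes are the jug's. The steel disc round it is 28 mm wide, sunk 2 mm in a black rim. The round hole is vertical, 7.5 mm wide with a 1.5 mm chamfer, 53 mm deep
- grip (a point): Where to squeeze, between grip and trigger: 120 mm from the jug's axis on its -x side, 105 mm above the table. Fingers close along the jug's x axis, one in the gap between neck and grip, the other outside the trigger. Here grip and trigger together are 50 mm wide released, 38 mm squeezed; 22 mm wide along y
- trigger (a joint): Red trigger, 22 mm wide, 10 mm thick, 82 mm long, hinged at its lower end 43 mm above the table, 122 mm from the jug's axis. 0 rad: released, leaning 0.25 rad away from the grip; 0.22 rad: fully squeezed against the grip (stop). It springs back to 0 by itself; about 11 N at the squeeze point closes it
- rack: Dark wooden block, 60 mm (x) by 150 mm (y) by 56 mm high, fixed. Origin: centre of its underside. Three vertical holes 9 mm wide in a row along its y axis, at y = -45, 0 and +45 mm; each holds one upright pick, collar resting on the block's top. Which pick is in which hole varies
- thermometer: Thermometer with a red round head and a white dial on top, upright in the rack, 50 g. Origin: tip of its probe, z up its axis. Steel probe 6 mm in diameter, 50 mm long; steel collar 22 mm in diameter from z = 50 to 54 mm; head 24 mm in diameter from z = 54 to 88 mm, grip it there. In the rack its tip is 6 mm above the table
- thermometer_collar (a point): Centre of the underside of the thermometer's collar, 50 mm above the probe's tip on its axis
- cheese_pick: Upright pick of the same shape and size as the thermometer (origin at its tip, z up the axis), a bystander: pale wooden head with a rounded top
- egg_pick: Upright pick of the same shape and size as the thermometer (origin at its tip, z up the axis), a bystander: black head with a small steel disc on top
- cup: Grey open cup, 72 mm in diameter, 88 mm high, origin at the centre of its underside; bystander near the jug's handle
- glass: Clear tumbler, 64 mm in diameter, 90 mm high, origin at the centre of its underside; bystander beside the jug
- mug: Terracotta mug without a handle, 74 mm in diameter, 95 mm high, origin at the centre of its underside; bystander behind the rack
- jam_jar: Amber jam jar with a brass lid, 56 mm in diameter, 72 mm high, origin at the centre of its underside; bystander in front of the rack

How it is judged:
By the outcome, as a careful person would: the job done as asked, in the order asked, and still so for the second after the job is handed in, with the robot touching nothing.
It also fails if it takes over 58 s, if anything falls off the work surface, if the arm or the gripper's body presses on something with over 40 N, if the wrist force passes 120 N, or if a joint passes its speed limit or range.

## Robot

A 6-joint arm with a two-finger parallel gripper is mounted at the origin on the work surface. World frame = base frame: x ahead of the robot, y to its left, z up, the work surface at z = 0. Lengths are in m, angles in rad, forces in N, time in s.
With the tool pointing down it reaches from about 0.275 to 0.825 m from the base axis. Payload 4.9 kg.
Tool frame: the origin (TCP) lies at the very end of the fingers, on their centre line; the grasp point (between the pads) lies 19 mm behind it; z points along the fingers, y is the line along which they close (so a half turn about z gives the same grasp; the last joint's range is limited). The gripper opens to 85 mm and grips with 20 to 120 N. Pads are 22 mm wide; open, the fingers measure 114 mm over their backs; the gripper's body (76 mm by 85 mm) begins 54 mm behind the grasp point. The pads swing forward as they close: fully open they stand 13 mm farther back than shut.
Start: joints at [-0.134, 0.326, -0.193, 1.052, 0, 1.437], TCP at [0.55, 0, 0.204] pointing down, gripper open.
Joint ranges: [-2.65, 2.65], [-0.97, 1.79], [-1.3, 1.35], [-1.93, 2.1], [-1.47, 1.37], [-3.14, 3.14]. Speed limits (rad/s): [2.57, 2.57, 3.14, 3.14, 3.14, 3.14].

## Interface

Orientations are given as a unit quaternion [x, y, z, w].
In Python, from bench import bot gives the robot as it stands.
- The arm moves only by the shell command python3 -m handwheel 'ROWS' [FORCE]. ROWS is JSON, a list of rows, each a list of 7 numbers: the opening, from 0 (shut) to 1 (fully open), then the shift along the world's x, y, z in mm, then the turn, a rotation vector about the world's x, y, z in rad. In form: [[gripper, dx, dy, dz, rx, ry, rz], ...]. A call has 1 to 8 rows; each row is the pose to reach, as a shift and turn from the pose commanded when the call began; what a row does not reach only later rows make up. A row lasts 1/12 s, in which the tool goes at most 41.7 mm and 7.16 degrees, less where a joint would pass 70% of its speed; a pose out of reach is approached as far as the arm can. A call with a gripper value outside its range is refused whole. The fingers move at their own pace and stop on an object; FORCE is the grip in N (left out, the last holds). Time passes only in rows, so rows that repeat a pose let the fingers close. It gives the time, the measured TCP pose, the force, the opening and the grip force at its end, in the units of the state.
- bot.read_state(): the state, without advancing time (a new reading comes with each control period).
- bot.camera(name): name is "scene" or "side" or "wrist"; returns a dict with "color" (420x560x3 uint8, blue, green, red), "K" (3x3 intrinsics, pixels), "world_from_camera" (4x4, takes a point from camera to world coordinates); the wrist camera has in their place "mount" (4x4, takes a point from camera to tool coordinates, whose origin is the TCP and whose axes are the flange's). Camera axes: x right, y down, z forward; pixel columns grow to the right and rows downward; lengths in m; the calibration is good to about 2 mm. The wrist camera is an equidistant fisheye: a pixel r from the principal point sees the ray r / f radians off the axis. A picture is of the moment at which its call begins: read the wrist's pose just before it. There is no depth.
- bot.hand_in(): hands the job in; it is judged then, once.
The state is a dict: "t": time; "q": joint angles; "joint_velocities": joint speeds; "joint_efforts": joint torques, N m; "position": TCP position; "ee_rot": TCP orientation; "ft_force": force on the tool from outside, world axes, zero at the start; "ft_torque": the same for the moment, N m; "finger_gap": opening from 0.0 (shut) to 1.0 (fully open); "grip_force": force on a finger pad.
Only numpy, scipy, OpenCV 4.12 (cv2) and the standard library are available. Lean on these libraries where they do the work, as an engineer would, in place of code of your own. Each camera call takes 0.05 s, during which the arm holds its last target. There are 200 camera calls.

## Working session

There is one attempt and no reset: what is moved stays moved. The work goes in short steps, Python scripts to look and compute and a shell command to move; the robot and the scene stay as the last step left them, time stands still between calls to the robot, and variables do not carry over. Pictures are saved under pics/ and viewed, at most 10 in all, crops included, and the job is handed in when it is done.

```bash
mkdir -p pics; python3 - <<'E'
from bench import bot
import cv2,numpy as np
s=bot.read_state();print(s['position'],s['ee_rot'],s['t'],s['finger_gap'])
for n in("scene","side"):
    c=bot.camera(n);cv2.imwrite(f"pics/{n}.png",c["color"]);np.savez(f"{n}.npz",K=c["K"],T=c["world_from_camera"],im=c["color"]);print(c["K"],c["world_from_camera"])
a,b=[cv2.imread(f"pics/{n}.png") for n in("scene","side")]
s=bot.read_state();c=bot.camera("wrist");cv2.imwrite("pics/w0.png",c["color"]);print(c["K"],c["mount"])
E
```

```text
[5.49358643e-01 1.02260298e-04 2.03399624e-01] [ 7.07098060e-01  7.07114969e-01 -5.25425337e-04 -6.90920475e-04] 0.0 0.9996664844145913
[[421.23901473   0.         279.36401222]
 [  0.         421.23901473 208.59586865]
 [  0.           0.           1.        ]] [[-0.77360697  0.36089694 -0.5208509   1.01494987]
 [ 0.63363909  0.43304286 -0.64107362  0.54699567]
 [-0.00581074 -0.82597051 -0.56368338  0.58503818]
 [ 0.          0.          0.          1.        ]]
[[443.04183239   0.         284.02982575]
 [  0.         443.04183239 210.8801412 ]
 [  0.           0.           1.        ]] [[-0.95169699 -0.12525131  0.28033006  0.30648426]
 [-0.30605867  0.45988363 -0.83356772  0.82085979]
 [-0.02451376 -0.87910134 -0.47600411  0.58077031]
 [ 0.          0.          0.          1.        ]]
[[325.1922621    0.         279.51815023]
 [  0.         325.1922621  205.93576408]
 [  0.           0.           1.        ]] [[-3.42223954e-04 -9.53816927e-01 -3.00388336e-01  7.69016584e-02]
 [ 9.99999770e-01 -1.50744898e-04 -6.60614331e-04 -4.24753729e-05]
 [ 5.84823123e-04 -3.00388493e-01  9.53816760e-01 -1.69593989e-01]
 [ 0.00000000e+00  0.00000000e+00  0.00000000e+00  1.00000000e+00]]
```

View pics/scene.png

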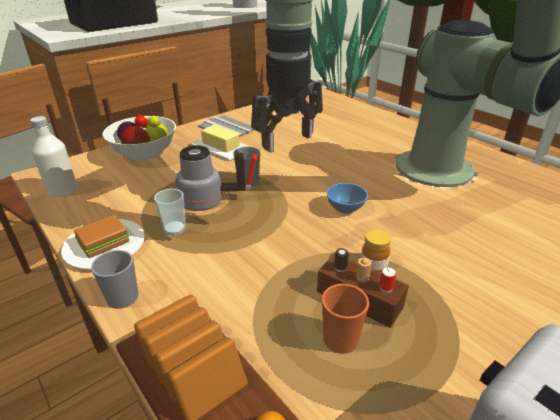

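View pics/side.png

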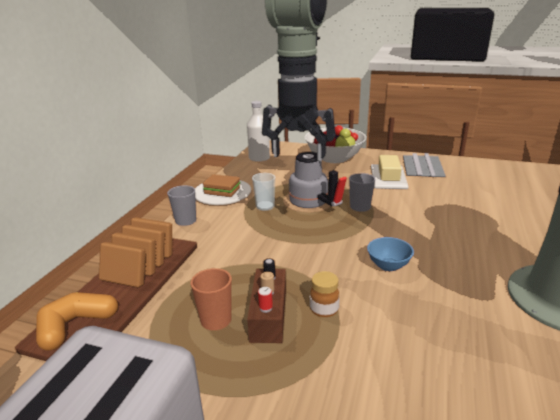

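The scene view has the jug at (198,180), the rack at (362,285) and the thermometer at (388,278). In the side view they are at (308,180), (267,300) and (265,298). I'll enlarge both areas.

```bash
python3 - <<'E'
import cv2,numpy as np
a,b=cv2.imread("pics/scene.png"),cv2.imread("pics/side.png")
f=lambda i,x,y:cv2.resize(i[y:y+75,x:x+100],(400,300),interpolation=cv2.INTER_CUBIC)
cv2.imwrite("pics/m.png",np.vstack([np.hstack([f(a,170,140),f(b,280,145)]),np.hstack([f(a,313,240),f(b,225,252)])]))
E
```

```text
(no output)
```

View pics/m.png

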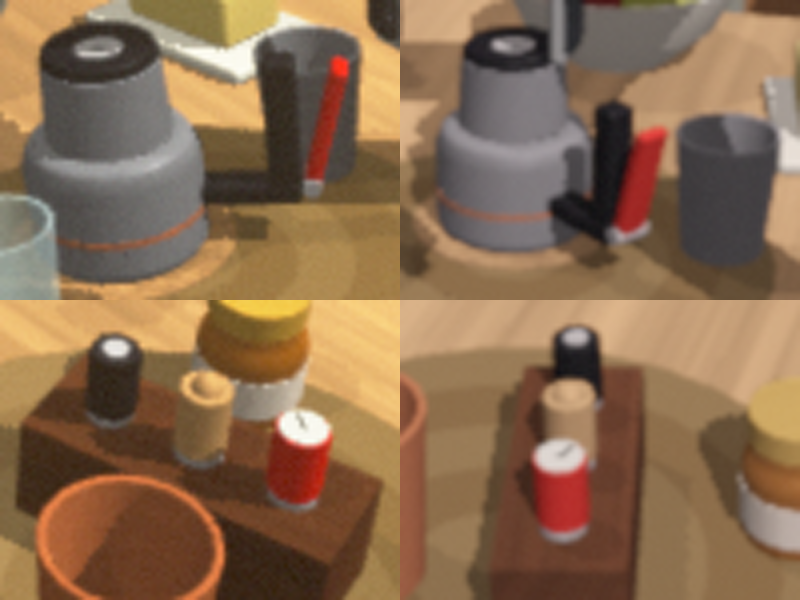

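View pics/w0.png

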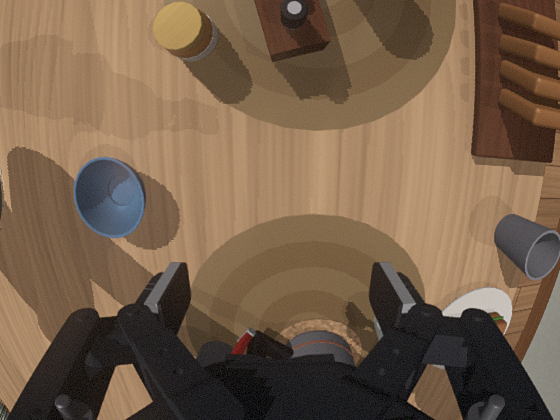

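The crops show:
- **Port:** scene (194.2,151.2), side (308,155.7).
- **Grip top:** scene (240,154.7), side (333,171.5).
- **Dial:** scene (388.5,272), side (264.5,291).
- **Egg pick's disc:** scene (342,252), side (268.5,261.5).
- **Cup rim:** scene (246.5,153), side (361.5,178).

The wrist view confirms the jug and handle are under the gripper. The cup is close to the trigger.

```bash
cat >h.py <<'E'
import numpy as np,cv2
C={n:np.load(n+".npz") for n in("scene","side")}
def ray(n,p):
    c=C[n];d=c["T"][:3,:3]@np.linalg.solve(c["K"],[*p,1]);return c["T"][:3,3],d/np.linalg.norm(d)
def atz(n,p,z):
    o,d=ray(n,p);return o+d*(z-o[2])/d[2]
def tri(p,q):
    A=b=0
    for n,x in(("scene",p),("side",q)):
        o,d=ray(n,x);M=np.eye(3)-np.outer(d,d);A=A+M;b=b+M@o
    return np.linalg.solve(A,b)
E
python3 - <<'E'
from h import *
np.set_printoptions(precision=4,suppress=True)
for k,p,q,z in[("port",(194.2,151.2),(308,155.7),.137),("griptop",(240,154.7),(333,171.5),.128),("trigtop",(255,156),(343.5,177.7),.122),("dial",(388.5,272),(264.5,291),.094),("egg",(342,252),(268.5,261.5),.094),("cup",(246.5,153),(361.5,178),.088)]:
    print(k,tri(p,q),atz("scene",p,z)[:2],atz("side",q,z)[:2])
E
```

```text
port [ 0.6025 -0.2787  0.1357] [ 0.6031 -0.2776] [ 0.6014 -0.2739]
griptop [ 0.5182 -0.2117  0.1255] [ 0.5207 -0.208 ] [ 0.517  -0.2058]
trigtop [ 0.4873 -0.1939  0.1192] [ 0.4906 -0.1893] [ 0.4862 -0.1879]
dial [0.5377 0.2523 0.0917] [0.54   0.2538] [0.5366 0.255 ]
egg [0.5608 0.1661 0.0919] [0.5624 0.1674] [0.5597 0.1694]
cup [ 0.4538 -0.2789  0.0843] [ 0.4589 -0.2712] [ 0.4528 -0.2729]
```

```bash
python3 -m handwheel '[[1,-6,-34,0,0,0,-0.112],[1,-12,-68,0,0,0,-0.224],[1,-18,-102,0,0,0,-0.336],[1,-24,-136,0,0,0,-0.448],[1,-31,-170,0,0,0,-0.56],[1,-37,-205,0,0,0,-0.672],[1,-37,-205,0,0,0,-0.672]]' 30
cat >>h.py <<'E'
from scipy.spatial.transform import Rotation as R
def wrist(name):
    from bench import bot
    s=bot.read_state();c=bot.camera("wrist");cv2.imwrite(name,c["color"])
    M=np.eye(4);M[:3,:3]=R.from_quat(s["ee_rot"]).as_matrix();M[:3,3]=s["position"]
    C["wrist"]={"T":M@c["mount"],"K":c["K"]};np.savez("wrist.npz",**C["wrist"]);return c["color"]
def wray(p,z):
    c=np.load("wrist.npz");u=(np.array(p)-c["K"][:2,2])/c["K"][0,0];r=np.hypot(*u)
    d=c["T"][:3,:3]@np.r_[u/r*np.sin(r),np.cos(r)];o=c["T"][:3,3];return o+d*(z-o[2])/d[2]
def wproj(P):
    c=np.load("wrist.npz");v=np.linalg.inv(c["T"])@np.r_[P,1];a=np.hypot(v[0],v[1]);return c["K"][:2,2]+v[:2]/a*np.arctan2(a,v[2])*c["K"][0,0]
E
python3 - <<'E'
from h import *
im=wrist("pics/w1.png")
E
```

```text
t: 0.73
position: [0.512, -0.2107, 0.2039]
ee_rot: [0.903, 0.43, -0.001, 0.001]
ft_force: [1.2, 0.3, 0.6]
finger_gap: 0.998
grip_force: 0.0
```

View pics/w1.png

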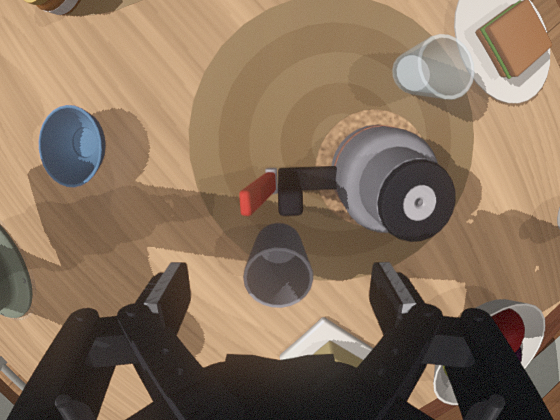

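The wrist view shows the port hole at (418.5,202), the grip's top centre at (291,205), the trigger's top end at (247,204) and the cup rim at (278,275).

```bash
python3 - <<'E'
from h import *
np.set_printoptions(precision=4,suppress=True)
from bench import bot
s=bot.read_state();print(s["position"],R.from_quat(s["ee_rot"]).as_matrix()[:,1])
p=wray((418.5,202),.137);g=wray((291,205),.128);t=wray((247,204),.122);c=wray((278,275),.088)
d=g-p;e=t-p
print(p,g,t,c,np.hypot(*d[:2]),np.degrees(np.arctan2(d[1],d[0])),np.hypot(*e[:2]),np.degrees(np.arctan2(e[1],e[0])))
E
```

```text
[ 0.5123 -0.2079  0.2038] [ 0.7794 -0.6265 -0.0001]
[ 0.6027 -0.2773  0.137 ] [ 0.519  -0.2163  0.128 ] [ 0.4908 -0.1947  0.122 ] [ 0.4564 -0.2766  0.088 ] 0.10357375532202116 143.90128778106396 0.13905909868705563 143.56115560775308
```

```bash
python3 -m handwheel '[[1,0,0,-20,0,0,0.03],[1,0,0,-45,0,0,0.03],[1,0,0,-45,0,0,0.03],[1,0,0,-45,0,0,0.03]]'
python3 - <<'E'
from h import *
np.set_printoptions(precision=4,suppress=True)
from bench import bot
im=wrist("pics/w2.png")
p=[.6025,-.277];u=np.array([np.cos(np.radians(143)),np.sin(np.radians(143))])
for r,z in((0,.137),(.105,.128),(.144,.122),(.105,.128)):
    q=wproj(np.r_[p+r*u,z]);print(r,q);cv2.drawMarker(im,tuple(int(round(v)) for v in q),(255,0,255),0,8,1)
cv2.imwrite("pics/w2c.png",cv2.resize(im[90:390,130:530],(800,600)))
print(bot.read_state()["position"])
E
```

```text
t: 1.12
position: [0.5119, -0.2034, 0.1582]
ee_rot: [0.894, 0.449, -0.001, -0.002]
ft_force: [0.3, -0.4, 0.5]
finger_gap: 0.998
grip_force: 0.0
0 [446.9055 235.5555]
0.105 [297.5486 232.1147]
0.144 [239.9665 228.3572]
0.105 [297.5486 232.1147]
[ 0.5129 -0.2041  0.1594]
```

View pics/w2c.png

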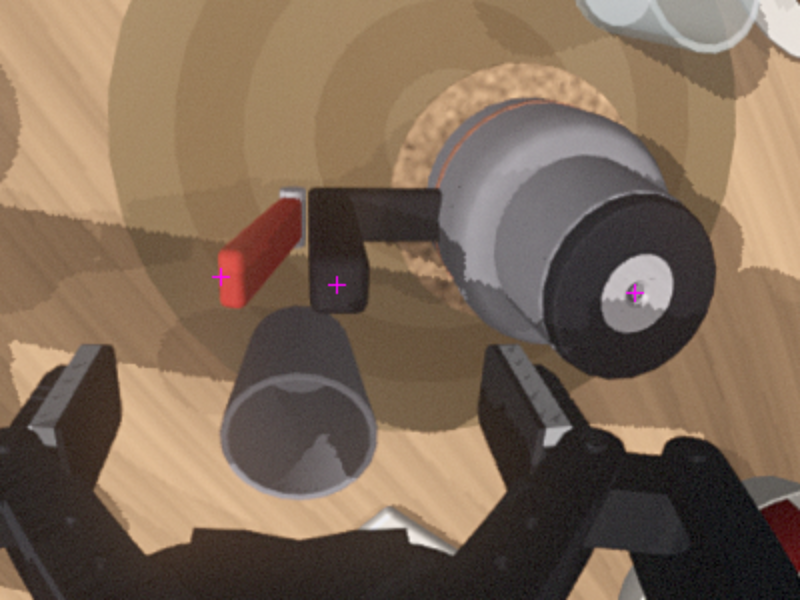

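The picture shows the predicted marks falling on the port (635,292 in the crop) and the grip top (338,286), so the jug's yaw is good. Next I descend over the handle.

```bash
python3 -m handwheel '[[1,-1.5,-3.5,-25,0,0,0],[1,-1.5,-3.5,-50,0,0,0],[1,-1.5,-3.5,-77,0,0,0],[1,-1.5,-3.5,-77,0,0,0],[1,-1.5,-3.5,-77,0,0,0]]' 30; python3 -m handwheel '[[0.65,0,0,0,0,0,0],[0.65,0,0,0,0,0,0],[0.6,0,0,0,0,0,0],[0.6,0,0,0,0,0,0]]' 30
```

```text
t: 1.58
position: [0.5113, -0.2079, 0.0826]
ee_rot: [0.894, 0.448, -0.0, -0.001]
ft_force: [0.4, -0.2, 1.1]
finger_gap: 1.003
grip_force: 0.0
t: 1.92
position: [0.511, -0.2077, 0.0834]
ee_rot: [0.894, 0.448, 0.0, -0.001]
ft_force: [-2.9, 3.0, 4.1]
finger_gap: 0.602
grip_force: 2.6
```

```bash
python3 -m handwheel '[[0.5,0,0,0,0,0,0],[0.5,0,0,0,0,0,0],[0.45,0,0,0,0,0,0],[0.45,0,0,0,0,0,0],[0.45,0,0,0,0,0,0]]' 30
```

```text
t: 2.33
position: [0.5127, -0.2091, 0.0839]
ee_rot: [0.894, 0.448, 0.001, 0.001]
ft_force: [-0.3, 1.0, 6.3]
finger_gap: 0.453
grip_force: 6.7
```

```bash
python3 -m handwheel '[[0.35,0,0,0,0,0,0],[0.3,0,0,0,0,0,0],[0.3,0,0,0,0,0,0],[0.3,0,0,0,0,0,0],[0.3,0,0,0,0,0,0]]' 35
```

```text
t: 2.75
position: [0.5149, -0.2107, 0.0847]
ee_rot: [0.894, 0.448, 0.002, 0.003]
ft_force: [3.9, -2.9, 6.6]
finger_gap: 0.379
grip_force: 38.9
```

```bash
python3 - <<'E'
from h import *
a=wrist("pics/w3.png")
from bench import bot
b=bot.camera("side")["color"]
f=lambda i,x,y,w,h:cv2.resize(i[y:y+h,x:x+w],(400,300),interpolation=cv2.INTER_CUBIC)
cv2.imwrite("pics/m2.png",np.hstack([f(a,180,180,240,180),f(b,280,145,100,75)]))
s=bot.read_state();print(s["finger_gap"],s["grip_force"],s["ft_force"],s["position"])
E
```

```text
0.37995707516896715 38.89606297016144 [ 4.26265463 -3.763447    7.29293037] [ 0.51493495 -0.21072686  0.08470465]
```

View pics/m2.png

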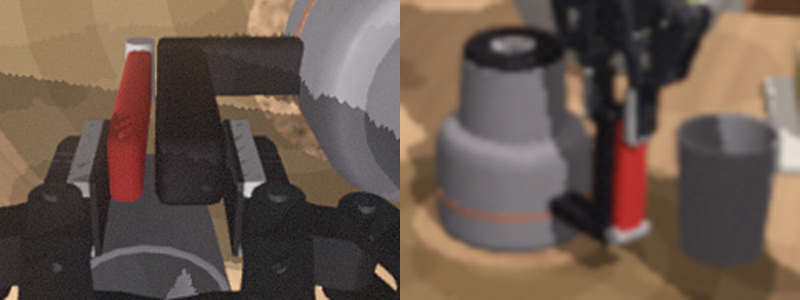

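The side picture shows the trigger upright against the grip (crop 628,180). The pads are stalled at the full 39 N, so it's fully squeezed. I'll hold it a bit longer, then release.

```bash
python3 -m handwheel '[[0.3,0,0,0,0,0,0],[0.3,0,0,0,0,0,0],[0.3,0,0,0,0,0,0],[0.3,0,0,0,0,0,0],[0.3,0,0,0,0,0,0],[0.3,0,0,0,0,0,0],[0.3,0,0,0,0,0,0],[0.3,0,0,0,0,0,0]]' 35; python3 -m handwheel '[[0.5,0,0,0,0,0,0],[0.6,0,0,0,0,0,0],[0.75,0,0,0,0,0,0],[0.9,0,0,0,0,0,0],[1,0,0,0,0,0,0],[1,0,0,0,0,0,0],[1,0,0,0,0,0,0]]'
```

```text
t: 3.52
position: [0.5149, -0.2107, 0.0847]
ee_rot: [0.894, 0.448, 0.002, 0.003]
ft_force: [3.8, -3.5, 6.7]
finger_gap: 0.38
grip_force: 38.9
t: 4.1
position: [0.5121, -0.2089, 0.0825]
ee_rot: [0.894, 0.448, 0.0, 0.001]
ft_force: [-0.1, -0.8, 0.6]
finger_gap: 1.002
grip_force: 0.0
```

```bash
python3 -m handwheel '[[1,0,0,30,0,0,0],[1,0,0,70,0,0,0],[1,0,0,110,0,0,0],[1,0,0,122,0,0,0],[1,0,0,122,0,0,0]]'
python3 - <<'E'
from h import *
from bench import bot
b=bot.camera("side")["color"];a=bot.camera("scene")["color"]
f=lambda i,x,y,w,h:cv2.resize(i[y:y+h,x:x+w],(400,300),interpolation=cv2.INTER_CUBIC)
cv2.imwrite("pics/m3.png",np.hstack([f(a,170,140,100,75),f(b,280,145,100,75)]))
s=bot.read_state();print(s["position"],s["t"],s["q"])
E
```

```text
t: 4.52
position: [0.5143, -0.2101, 0.2089]
ee_rot: [0.894, 0.448, 0.002, 0.004]
ft_force: [0.0, 0.2, 0.7]
finger_gap: 1.002
grip_force: 0.0
[ 0.51185526 -0.20873754  0.20451443] 4.6167 [-5.20712973e-01  3.29882204e-01 -1.86439960e-01  1.05300111e+00
 -7.58994295e-05  1.69211173e+00]
```

View pics/m3.png

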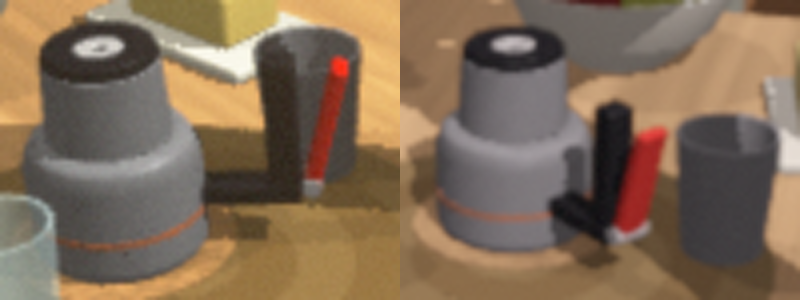

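The trigger has sprung back to its lean in both views, and nothing else moved. Next is the thermometer.

```bash
python3 -m handwheel '[[0.7,2,39,0,0,0,0.075],[0.7,4,78,0,0,0,0.15],[0.7,6,117,0,0,0,0.225],[0.7,8,156,0,0,0,0.3],[0.7,10,195,0,0,0,0.375],[0.7,12,234,0,0,0,0.45],[0.7,14,270,0,0,0,0.525]]' 30 >/dev/null; python3 -m handwheel '[[0.7,2,39,0,0,0,0.075],[0.7,4,78,0,0,0,0.15],[0.7,6,117,0,0,0,0.225],[0.7,9,156,0,0,0,0.3],[0.7,11,193,0,0,0,0.377],[0.7,11,193,0,0,0,0.377],[0.7,11,193,0,0,0,0.377],[0.7,11,193,0,0,0,0.377]]'
python3 - <<'E'
from h import *
np.set_printoptions(precision=4,suppress=True)
im=wrist("pics/w4.png")
cv2.imwrite("pics/w4c.png",cv2.resize(im[90:390,80:480],(800,600)))
print("mug",tri((345,302),(212,287)),"jar",tri((377,238),(325,283)))
for P in((.538,.254,.094),(.561,.168,.094)):print((wproj(P)-[80,90])*2)
E
```

```text
t: 5.87
position: [0.5354, 0.2539, 0.2024]
ee_rot: [0.61, 0.793, -0.002, -0.001]
ft_force: [-0.6, -0.0, 0.2]
finger_gap: 0.697
grip_force: 0.0
mug [0.639  0.2499 0.0806] jar [0.45   0.1597 0.0617]
[405.9599 210.27  ]
[405.5813 384.4305]
```

View pics/w4c.png

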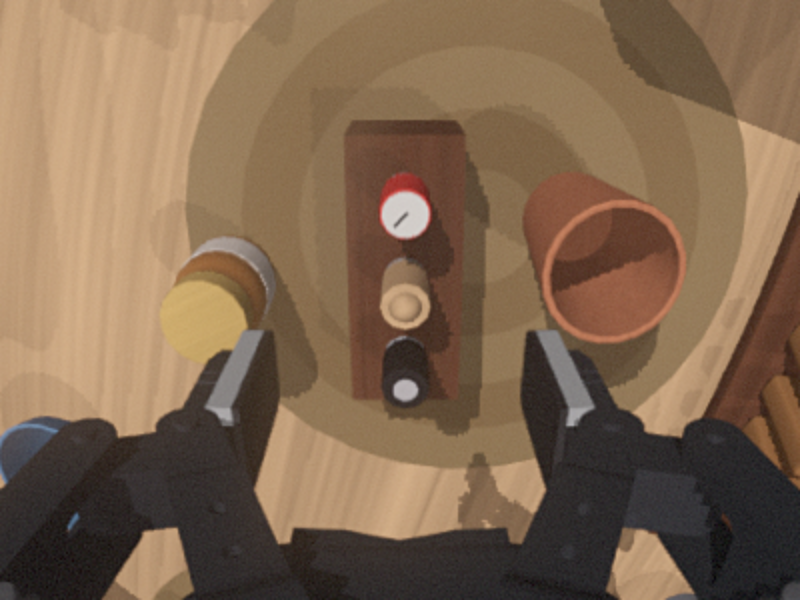

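The picture shows the dial at (406,214), about 2 mm off the prediction. The fingers straddle the rack and clear both the mug and the jar. Descending with that correction.

```bash
python3 -m handwheel '[[0.65,1.5,-2,-35,0,0,0],[0.65,1.5,-2,-75,0,0,0],[0.65,1.5,-2,-110,0,0,0],[0.65,1.5,-2,-130,0,0,0],[0.65,1.5,-2,-141,0,0,0],[0.65,1.5,-2,-141,0,0,0],[0.65,1.5,-2,-141,0,0,0]]' 25
python3 -m handwheel '[[0.45,0,0,0,0,0,0],[0.35,0,0,0,0,0,0],[0.3,0,0,0,0,0,0],[0.25,0,0,0,0,0,0],[0.2,0,0,0,0,0,0],[0.15,0,0,0,0,0,0],[0.15,0,0,0,0,0,0]]' 25
```

```text
t: 6.5
position: [0.5384, 0.2516, 0.0636]
ee_rot: [0.61, 0.792, -0.0, -0.0]
ft_force: [-0.3, 0.4, -0.0]
finger_gap: 0.652
grip_force: 0.0
t: 7.08
position: [0.539, 0.2529, 0.0648]
ee_rot: [0.609, 0.793, 0.001, 0.001]
ft_force: [-0.8, -1.3, 5.0]
finger_gap: 0.249
grip_force: 24.2
```

```bash
python3 -m handwheel '[[0.1,0,0,8,0,0,0],[0.1,0,0,20,0,0,0],[0.1,0,0,40,0,0,0],[0.1,0,0,65,0,0,0],[0.1,0,0,95,0,0,0],[0.1,0,0,130,0,0,0],[0.1,0,0,165,0,0,0],[0.1,0,0,172,0,0,0]]' 35
python3 -m handwheel '[[0.1,0,0,0,0,0,0],[0.1,0,0,0,0,0,0],[0.1,0,0,0,0,0,0]]' 35
python3 - <<'E'
from h import *
from bench import bot
np.set_printoptions(precision=4,suppress=True)
im=wrist("pics/w5.png")
b=bot.camera("side")["color"];a=bot.camera("scene")["color"]
cv2.imwrite("pics/s5.png",a);cv2.imwrite("pics/d5.png",b)
s=bot.read_state();print(s["position"],R.from_quat(s["ee_rot"]).as_matrix())
t=s["position"]+np.array([0,0,-.057])
for n in("scene","side"):
    c=C[n];v=np.linalg.inv(c["T"])@np.r_[t,1];u=c["K"]@v[:3];print(n,u[:2]/u[2])
print(wproj(t))
f=lambda i,x,y,w,h:cv2.resize(i[y:y+h,x:x+w],(400,300),interpolation=cv2.INTER_CUBIC)
cv2.imwrite("pics/m5.png",np.vstack([np.hstack([f(a,340,170,100,75),f(b,215,175,100,75)]),np.hstack([f(im,220,170,140,105),f(a,313,240,100,75)])]))
E
```

```text
t: 7.75
position: [0.5407, 0.2535, 0.2423]
ee_rot: [0.609, 0.793, 0.004, 0.003]
ft_force: [0.0, -0.2, -0.4]
finger_gap: 0.237
grip_force: 34.2
t: 8.0
position: [0.537, 0.2522, 0.2336]
ee_rot: [0.609, 0.793, -0.001, -0.001]
ft_force: [0.4, -0.2, -0.2]
finger_gap: 0.236
grip_force: 34.2
[0.537  0.2522 0.2334] [[-0.2571  0.9664 -0.0031]
 [ 0.9664  0.2571 -0.001 ]
 [-0.0002 -0.0033 -1.    ]]
scene [396.1585 232.1463]
side [262.5774 250.3182]
[279.981  213.1666]
```

View pics/m5.png

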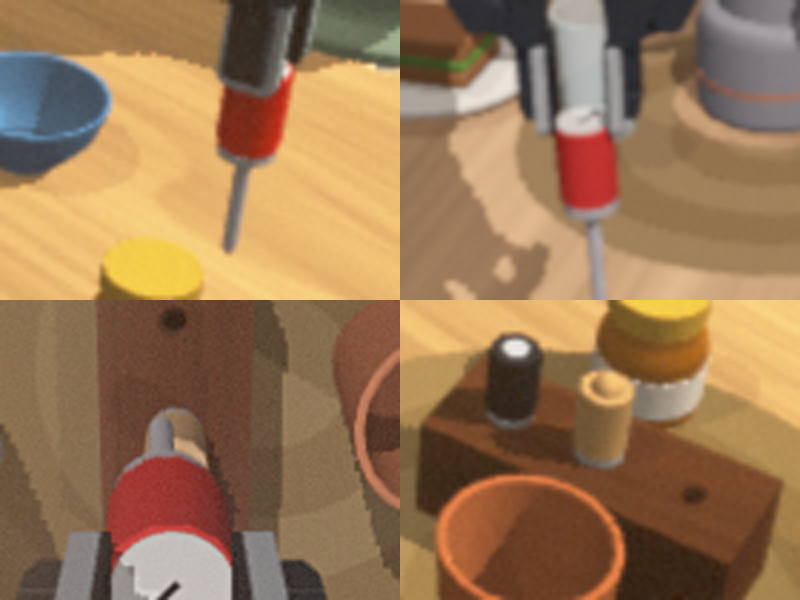

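The thermometer is out, held near the top of its head, and the other picks are undisturbed. In the scene view the tip is near (397.5,232), against (396.2,232.1) predicted. The rest of the axis I'll measure in code.

```bash
cat >>h.py <<'E'
def axis(imgs,pred):
    """imgs: scene/side pictures; pred: predicted tip. Fit the probe's (grey) line in each, intersect planes -> axis direction; tip by triangulation."""
    N=[];tips=[]
    for n,im in imgs.items():
        c=C[n];W=np.linalg.inv(c["T"])
        pr=lambda P:(lambda u:u[:2]/u[2])(c["K"]@(W@np.r_[P,1])[:3])
        t,k=pr(pred),pr(pred+[0,0,.05])
        hsv=cv2.cvtColor(im,cv2.COLOR_BGR2HSV);S=cv2.GaussianBlur(hsv[...,1],(3,3),0).astype(float)
        rows=[]
        for y in range(int(k[1])+3,int(t[1])+5):
            cx=t[0]+(k[0]-t[0])*(y-t[1])/(k[1]-t[1]);xs=np.arange(int(cx)-9,int(cx)+10);v=S[y,xs]
            bg=np.median(v[np.r_[0:5,14:19]]);w=np.clip(bg-v-25,0,None);w[np.abs(xs-cx)>6]=0
            rows.append((y,(w*xs).sum()/max(w.sum(),1),w.sum()))
        r=np.array(rows);m=np.median(r[:len(r)//2,2]);ok=r[:,2]>.5*m;f=np.polyfit(r[ok,0],r[ok,1],1);yt=r[ok,0].max()+.5
        tip=(np.polyval(f,yt),yt);tips.append(tip);o1,d1=ray(n,tip);o2,d2=ray(n,(np.polyval(f,yt-15),yt-15));N.append(np.cross(d1,d2))
        print(n,"tip",np.round(tip,1),"pred",np.round(t,1),"len",ok.sum(),"slope",f[0].round(3),"vertical",((k-t)[0]/(k-t)[1]).round(3))
    a=np.cross(*N);a/=np.linalg.norm(a);a*=np.sign(a[2])
    return a,tri(*tips)
E
python3 - <<'E'
from h import *
np.set_printoptions(precision=4,suppress=True)
p=np.array([.537,.2525,.1775])
print(axis({"scene":cv2.imread("pics/s5.png"),"side":cv2.imread("pics/d5.png")},p))
E
```

```text
scene tip [396.9 231.5] pred [396.4 231.7] len 22 slope -0.184 vertical -0.19
side tip [264.8 250.5] pred [262.5 249.9] len 23 slope 0.103 vertical 0.057
(array([0.0365, 0.0172, 0.9992]), array([0.5336, 0.251 , 0.1756]))
```

Scene, side and wrist views agree: the tip hangs about 3 mm off, toward −x along the closing axis, a tilt of about 0.04 rad. I'll carry it over to the port and level it by turning the tool (0.017, -0.036, 0).

```bash
python3 -m handwheel '[[0.1,2,-20,0,0.002,-0.005,0],[0.1,6,-52,0,0.004,-0.009,0],[0.1,10,-88,0,0.006,-0.014,0],[0.1,15,-124,0,0.008,-0.018,0],[0.1,20,-160,0,0.01,-0.023,0],[0.1,24,-196,0,0.013,-0.027,0],[0.1,29,-232,0,0.015,-0.032,0],[0.1,33,-264,0,0.017,-0.036,0]]' 35 >/dev/null
python3 -m handwheel '[[0.1,4,-36,0,0,0,0],[0.1,9,-72,0,0,0,0],[0.1,13,-108,0,0,0,0],[0.1,18,-144,0,0,0,0],[0.1,22,-180,0,0,0,0],[0.1,27,-216,0,0,0,0],[0.1,31,-250,0,0,0,0],[0.1,33,-265,0,0,0,0]]' 35 >/dev/null
python3 -m handwheel '[[0.1,0,0,0,0,0,0],[0.1,0,0,0,0,0,0],[0.1,0,0,0,0,0,0],[0.1,0,0,0,0,0,0],[0.1,0,0,0,0,0,0]]' 35
cat >look.py <<'E'
from h import *
from bench import bot
import sys
np.set_printoptions(precision=4,suppress=True)
s=bot.read_state();im={n:bot.camera(n)["color"] for n in("scene","side")};w=wrist("pics/l.png")
for n in im:cv2.imwrite(f"pics/l_{n}.png",im[n])
p=s["position"]+R.from_quat(s["ee_rot"]).as_matrix()@np.array([0,0,.057])
print("tcp",s["position"],s["t"],"f",s["ft_force"],s["finger_gap"]);print(axis(im,p))
E
python3 look.py
```

```text
t: 9.9
position: [0.6041, -0.275, 0.2353]
ee_rot: [0.609, 0.793, 0.018, 0.009]
ft_force: [-0.2, 0.1, -0.1]
finger_gap: 0.235
grip_force: 34.3
tcp [ 0.6041 -0.275   0.2353] 9.9 f [-0.1539  0.1103 -0.0576] 0.23464006180407712
scene tip [192.7 135.5] pred [191.7 135.9] len 18 slope 0.135 vertical 0.133
side tip [311.3 145.5] pred [306.3 141.1] len 3 slope 0.508 vertical 0.001
(array([0.235 , 0.4652, 0.8535]), array([ 0.5954, -0.2898,  0.1658]))
```

```bash
python3 - <<'E'
from h import *
g=cv2.imread("pics/l_side.png");G=cv2.cvtColor(g,6)
print("side cols 296-320");[print(y,*(f"{v:3d}" for v in G[y,296:321])) for y in range(112,164,2)]
w=cv2.imread("pics/l.png");W=cv2.cvtColor(w,6)
print("wrist pred",wproj((.604,-.277,.178)),"hole",wproj((.6025,-.277,.137)))
print("wrist cols 256-306");[print(y,*(f"{v:3d}" for v in W[y,256:306:2])) for y in range(186,262,3)]
E
```

```text
side cols 296-320
112 110 108 108 107 108 106 103  85  70  86  98 108 108  97  76  61  77  94 101 104 105 105 105 104 105
114 104 104 105 104 104 104 103  86  61  68  74  81  83  85  80  67  85 103 103 104 103 103 103 102 101
116 105 105 105 105 105 105 104  88  64  69  76  80  85  87  87  78  86 103 104 106 106 105 106 105 106
118 104 105 103 104 104 102 101  85  65  70  76  82  87  86  86  86  95 103 104 104 104 105 104 106 106
120 110 109 109 111 109 109 107  90  67  69  77  81  84  86  85  85  96 106 107 106 106 105 105 106 104
122 109 108 107 107 106 106 104  89  67  71  78  83  85  85  86  86  97 105 107 106 106 107 106 106 106
124 121 120 118 119 126 134 134 127 119 116 128 138 140 140 139 140 138 137 136 136 136 135 136 136 135
126 178 178 178 178 177 179 177 177 174 170 158 134 134 159 171 175 177 178 178 177 177 176 176 176 176
128 180 180 180 179 178 180 179 179 179 177 159 132 149 169 177 178 177 177 179 181 182 184 188 183 168
130 180 181 180 180 179 179 179 179 179 178 158 141 157 171 177 174 167 159 163 176 178 173 159 135 127
132 181 180 180 180 179 179 179 179 180 17
[... 3716 characters left out ...]
  85  92  87  87  82  87  87  84  80  83  79  75  74  73  65  59  88  94  91
246  94  66  60  70  72  89  84  84  87  87  84  79  87  80  83  81  83  78  74  72  72  60  88 100  87
249  90  64  58  58  61  88  89  92 104 108 103 103 108 111 107 106  88  78  76  71  73  58  70  98  98
252  42  44  58  65  61  56  66  74 143 186 197 199 199 197 199 188 154 106 102  80  77  69  60  49  68
255  44  40  63  69  71  88 130 130 140 197 201 200 198 196 198 197 197 197 200 133 104  74  62  52  62
258  40  36  64  75 130 131 132 131 132 132 133 125 200 196 194 197 198 197 195 197 195 111  69  54  53
261  41  47  82 129 132 135 132 132 133 135 131 128 195 193 200 197 197 198 194 196 198 197 100  50  49
```

In the wrist patch the hole is at (272.8,200.9) and the probe tip at about (276,214.5). In the side view the probe is at column 307.2 and the lid disc is centred at 308. In the scene the tip is at 192.7 and the hole at 194.2. I'll solve for the offset between tip and port.

```bash
python3 - <<'E'
from h import *
from scipy.optimize import least_squares
np.set_printoptions(precision=4,suppress=True)
def pr(n,P):
    if n=="wrist":return wproj(P)
    c=C[n];u=c["K"]@(np.linalg.inv(c["T"])@np.r_[P,1])[:3];return u[:2]/u[2]
def solve(o,z):
    f=lambda x:np.concatenate([np.array([(pr(n,[*x[:2],z+x[2]])-p)[:k] for k in[len(p)]]).ravel() if len(p)==2 else [(pr(n,[*x[:2],z+x[2]])-[p[0],0])[0]] for n,p in o])
    g=lambda x:np.r_[f(x),x[2]*1000/1.]
    r=least_squares(g,[.603,-.277,0],x_scale=.001);return r.x,r.fun
port=[("scene",(194.2,151.2)),("side",(308,155.6)),("wrist",(272.8,200.9))]
tip=[("scene",(192.7,135.5)),("side",(307.2,)),("wrist",(276,214.5))]
a=solve(port,.137);b=solve(tip,.178);print(a,b,b[0]-a[0])
for k in(0,2):print("wrist only diff",wray(tip[2][1],.178)-wray(port[2][1],.137))
for z in(.178,.228,.266):print(z,wproj([*b[0][:2],z]))
E
```

```text
(array([ 0.6027, -0.278 , -0.0002]), array([ 0.0729, -0.0482, -0.0678, -0.4358,  0.0044, -0.0373, -0.1525])) (array([ 0.6038, -0.2761,  0.    ]), array([-0.5634, -0.0485,  0.1776, -0.0777, -0.1392,  0.0135])) [0.0011 0.0019 0.0002]
wrist only diff [0.0012 0.0018 0.041 ]
wrist only diff [0.0012 0.0018 0.041 ]
0.178 [275.9217 214.355 ]
0.228 [278.3024 241.1257]
0.266 [281.0568 271.8234]
```

```bash
python3 -m handwheel '[[0.1,-1,-2,-10,0,0,0],[0.1,-1,-2,-22,0,0,0],[0.1,-1,-2,-33,0,0,0],[0.1,-1,-2,-33,0,0,0],[0.1,-1,-2,-33,0,0,0],[0.1,-1,-2,-33,0,0,0]]' 35
python3 - <<'E'
from h import *
w=wrist("pics/l2.png");W=cv2.cvtColor(w,6)
print("port",wproj((.6027,-.278,.137)),"tip exp",wproj((.6027,-.278,.145)))
print("cols 254-300");[print(y,*(f"{v:3d}" for v in W[y,254:300:2])) for y in range(194,236,2)]
E
```

```text
t: 10.55
position: [0.6031, -0.2785, 0.2023]
ee_rot: [0.609, 0.793, 0.018, 0.009]
ft_force: [-0.6, -0.1, -0.0]
finger_gap: 0.238
grip_force: 34.3
port [276.07064724 209.5164242 ] tip exp [276.38018142 212.8156931 ]
cols 254-300
194  64  70  70  64  64  62 113 174 175 189 189 186 191 190 191 172 168  81  51  57  65  55  61
196  70  68  63  67  63 173 186 188 189 186 188 188 190 190 188 189 192 194 140  56  64  61  59
198  70  70  62  60 150 181 180 187 187 184 186 186 188 189 184 190 190 193 192 116  57  58  59
200  75  74  58 112 180 173 172 186 189 186 186 184 190 191 186 188 188 192 188 191  75  58  51
202  72  63  82 183 177 173 178 175 181 178 187 181 189 189 187 187 188 188 189 185 176  56  63
204  67  64 170 186 173 173 174 172 173 173 162 155 166 186 187 188 189 187 188 184 192  69  60
206  70  57 189 186 190 182 179 176 180 132  89  78  87 139 179 190 190 190 191 184 192  97  60
208  68  76 189 186 186 187 188 175 147  91  79  85  83  93 171 188 189 191 187 182 187 129  56
210  68  84 191 186 188 187 189 189 144  88 104 108  84 124 181 191 176 192 188 184 191 129  60
212  75 
[... 443 characters left out ...]
 190 188 190 189  70  55  67
222  71  69  59  62 176 192 188 187 192 166 148 142 138 121 136 129 191 193 187 104  56  62  57
224  64  64  64  60  71 178 192 188 166 140 130 133 133 128 122 135 162 187  96  60  64  61  64
226  64  67  62  68  61  53 161 151 105  93  88  90  89  87  86  86 110 117  76  56  54  65  58
228  70  66  61  64  59 129 131  97  91  92  92  96  94  89  88  85  83  80 101  73  61  59  62
230  65  59  64  60  91 111  93  93  89  90  90  95  90  93  86  87  85  85  80  83  63  62  60
232  64  67  63  56  97  87  95  92  94  93  97  93  89  86  88  81  87  82  80  79  75  61  59
234  56  62  60  93  97  98  89  91  95  93  92  94  90  93  90  85  84  80  84  78  72  61  61
```

The hole is centred at (275.9,209.3) and the tip is within 0.5 px of where it should be above it. Going in slowly.

```bash
python3 -m handwheel '[[0.1,0,0,-4,0,0,0],[0.1,0,0,-8,0,0,0],[0.1,0,0,-11,0,0,0],[0.1,0,0,-14,0,0,0],[0.1,0,0,-17,0,0,0],[0.1,0,0,-17,0,0,0]]' 35
```

```text
t: 11.1
position: [0.6028, -0.2782, 0.1843]
ee_rot: [0.609, 0.793, 0.018, 0.009]
ft_force: [0.5, 0.3, -1.7]
finger_gap: 0.238
grip_force: 34.3
```

```bash
python3 -m handwheel '[[0.1,0,0,-5,0,0,0],[0.1,0,0,-10,0,0,0],[0.1,0,0,-15,0,0,0],[0.1,0,0,-20,0,0,0],[0.1,0,0,-25,0,0,0],[0.1,0,0,-29,0,0,0],[0.1,0,0,-33,0,0,0],[0.1,0,0,-33,0,0,0]]' 35
```

```text
t: 11.77
position: [0.6029, -0.2782, 0.1512]
ee_rot: [0.609, 0.793, 0.018, 0.009]
ft_force: [1.4, 0.3, -0.1]
finger_gap: 0.237
grip_force: 34.3
```

```bash
python3 -m handwheel '[[0.1,0,0,-2,0,0,0],[0.1,0,0,-4,0,0,0],[0.1,0,0,-5,0,0,0],[0.1,0,0,-6,0,0,0],[0.1,0,0,-6,0,0,0]]' 35; python3 -m handwheel '[[0.1,0,0,-0.7,0,0,0],[0.1,0,0,-1,0,0,0],[0.1,0,0,-1,0,0,0]]' 35
```

```text
t: 12.18
position: [0.6031, -0.2785, 0.1461]
ee_rot: [0.609, 0.793, 0.018, 0.009]
ft_force: [0.9, 0.6, -1.0]
finger_gap: 0.235
grip_force: 34.4
t: 12.43
position: [0.6033, -0.2786, 0.1458]
ee_rot: [0.609, 0.793, 0.018, 0.01]
ft_force: [-0.2, 1.2, 4.0]
finger_gap: 0.234
grip_force: 35.0
```

```bash
python3 -m handwheel '[[0.1,0,0,-0.7,0,0,0],[0.1,0,0,-0.7,0,0,0],[0.1,0,0,-0.7,0,0,0]]' 35
python3 - <<'E'
from h import *
from bench import bot
C2={n:bot.camera(n)["color"] for n in("scene","side")}
for n,o in(("scene",(.6027,-.278)),("side",(.6027,-.278))):
    c=C[n];pr=lambda z:(lambda u:u[:2]/u[2])(c["K"]@(np.linalg.inv(c["T"])@np.r_[o,z,1])[:3])
    for k in(.137,.141,.175):print(n,k,pr(k).round(1))
    x=int(pr(.14)[0]);y0=int(pr(.16)[1])
    for y in range(y0,y0+26,1):print(y,*C2[n][y,x].tolist())
E
```

```text
t: 12.68
position: [0.6034, -0.2786, 0.1458]
ee_rot: [0.609, 0.793, 0.018, 0.01]
ft_force: [-0.6, 1.5, 6.0]
finger_gap: 0.239
grip_force: 35.6
scene 0.137 [194.3 151.1]
scene 0.141 [194.1 149.6]
scene 0.175 [192.3 136.3]
142 21 39 164
143 32 47 165
144 32 46 166
145 25 39 160
146 22 35 158
147 20 35 156
148 29 40 160
149 28 37 157
150 29 39 157
151 41 49 154
152 87 94 128
153 111 115 123
154 87 88 95
155 57 60 66
156 45 53 57
157 46 49 56
158 43 51 56
159 37 45 51
160 58 62 67
161 114 115 117
162 96 98 101
163 86 89 92
164 86 89 89
165 92 94 96
166 87 90 94
167 88 92 94
side 0.137 [307.9 155.1]
side 0.141 [307.9 153.7]
side 0.175 [307.9 141.9]
147 39 42 167
148 38 41 167
149 38 40 167
150 39 42 167
151 40 42 169
152 42 44 170
153 40 42 169
154 42 45 170
155 62 63 168
156 114 114 155
157 116 114 126
158 77 75 81
159 44 41 43
160 42 40 42
161 43 40 43
162 52 50 54
163 102 98 103
164 119 115 121
165 120 116 122
166 119 116 123
167 120 116 123
168 120 116 121
169 119 116 121
170 120 117 120
171 120 117 122
172 121 117 122
```

The height has stalled while force rose to 6 N, and the collar's edge is at the lid's height in both views, so it's seated. I'll ease off, release and retreat.

```bash
python3 -m handwheel '[[0.1,0,0,0.8,0,0,0],[0.1,0,0,0.8,0,0,0],[0.26,0,0,0.8,0,0,0],[0.32,0,0,0.8,0,0,0],[0.45,0,0,0.8,0,0,0],[0.6,0,0,0.8,0,0,0],[0.6,0,0,0.8,0,0,0],[0.6,0,0,0.8,0,0,0]]' 20; python3 -m handwheel '[[0.6,0,0,8,0,0,0],[0.6,0,0,25,0,0,0],[0.6,0,0,55,0,0,0],[0.6,0,0,90,0,0,0],[0.6,0,20,120,0,0,0],[0.6,0,50,130,0,0,0],[0.6,0,50,130,0,0,0],[0.6,0,50,130,0,0,0]]'
python3 - <<'E'
from h import *
from bench import bot
print(bot.read_state()["t"])
w=wrist("pics/l3.png")
C2={n:bot.camera(n)["color"] for n in("scene","side")};C2["wrist"]=w
for n,im in C2.items():
    cv2.imwrite(f"pics/f_{n}.png",im)
    h=cv2.cvtColor(im,40);red=((h[...,0]<6)|(h[...,0]>174))&(h[...,1]>170)&(h[...,2]>90)
    k,l,st,ce=cv2.connectedComponentsWithStats(red.astype(np.uint8))
    print(n,[(st[i].tolist(),ce[i].round(1).tolist()) for i in range(1,k) if st[i,4]>40])
    pr=wproj if n=="wrist" else (lambda P,c=C[n]:(lambda u:u[:2]/u[2])(c["K"]@(np.linalg.inv(c["T"])@np.r_[P,1])[:3]))
    for z in(.141,.158,.175):print(z,pr((.6027,-.278,z)).round(1))
E
```

```text
t: 13.45
position: [0.6028, -0.2785, 0.1449]
ee_rot: [0.609, 0.793, 0.018, 0.009]
ft_force: [-0.3, 0.2, 0.7]
finger_gap: 0.604
grip_force: 0.0
t: 14.12
position: [0.6037, -0.2276, 0.2773]
ee_rot: [0.608, 0.793, 0.018, 0.011]
ft_force: [-0.3, -1.0, -0.7]
finger_gap: 0.602
grip_force: 0.0
14.1167
scene [([136, 115, 12, 11, 80], [140.6, 120.1]), ([124, 126, 18, 10, 96], [132.5, 129.9]), ([189, 138, 11, 14, 108], [193.7, 145.1]), ([247, 155, 10, 29, 123], [251.6, 169.0])]
0.141 [194.1 149.6]
0.158 [193.2 143. ]
0.175 [192.3 136.3]
side [([304, 145, 9, 10, 69], [308.1, 150.0]), ([334, 177, 12, 25, 173], [339.6, 189.5])]
0.141 [307.9 153.7]
0.158 [307.9 147.8]
0.175 [307.9 141.9]
wrist [([166, 117, 41, 21, 328], [181.0, 126.6])]
0.141 [260.4 234.2]
0.158 [260.1 240.8]
0.175 [259.9 248.1]
```

The head stands upright and centred on the port in both views, and the trigger is released. The gripper is clear, so I'm handing in.

```bash
python3 -c "
from bench import bot
print(bot.hand_in())"
```

```text
the job is handed in; nothing more can be done
None
```

I squeezed the jug's trigger fully, held it for about a second and it sprang back; the thermometer now sits in the lid port with its collar on the port, released. The job was handed in at about 14 s with no result reported.

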